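# Find the release notch of a curing pot's lid by feel and swing the lid aside

## Task

The curing pot has been vented and can be opened. A release key lies sunk in a notch somewhere in the black grip ring round the lid, on the side away from the lid's arm and black on black: feel along the ring with a fingertip until you find the notch, press the key right down inside it and let go, so that the lid springs up. Then push the lid by its edge away from you and round to the left on its post, all the way to its stop, so that the pot stands open; leave the denture in the pot and the things round it where they are.

Things in the scene. Friction and masses are not known exactly. Their poses are not given: they have to be found in the camera images.
- pot_axis (a point): Centre of the curing pot's mouth, 88 mm above the bench, at its steel flange (156 mm across). White round pot 140 mm across, bolted down. z up; +y points to the post that carries the lid; -x is the pot's front, turned some 30 to 55 degrees to the robot's right. Gauge and red vent lever on the front reach 65 mm over the bench and 100 mm from the axis.
- post_axis (a point): On the axis of the upright post on which the lid swings, 102 mm from the pot's axis in its +y direction, 88 mm above the bench. A sleeve 30 mm thick on it carries the lid's arm, a flat bar 24 mm wide from the post to the lid's centre. Post, arm and hub stay below 145 mm over the bench.
- lid_centre (a point): Centre of the round lid, 164 mm across, at the level of its grip ring's top: 113 mm above the bench with the lid down, 127 mm sprung up. Moves with the lid's arm, axes at first parallel to pot_axis. The black grip ring spans radius 56 to 82 mm, flat on top, 24 mm thick; the metal cover inside it lies 2 to 7 mm lower. The lid turns only stiffly in its arm (15 N at the edge).
- search_front (a point): Point on the ring's top straight in front of lid_centre (pot's -x), 76 mm from it; moves with the lid's arm. The one notch is cut through the ring from the top and the outside, 37 mm wide at radius 58 mm, 52 mm wide at the outside. Closed fingers laid radially, their middle at radius 76 mm and overhanging the outside, fit in. Only there does a fingertip sink below the ring's top.
- search_from (a point): Point over the ring, 76 mm from lid_centre, at the level of its top, 44 degrees from the arm: one end of the arc in which the notch's middle lies (in pot_axis's axes 134 degrees from +x, anticlockwise from above). The notch's place on the arc is not given: feel for it. Moves with the lid's arm.
- search_to (a point): The other end of that arc, 252 degrees from +x: from search_from past search_front and 72 degrees beyond. 76 mm from lid_centre, level with the ring's top; moves with the lid's arm. The key is the floor of the notch: a black plate from radius 59 to 78 mm, nearly as wide as the notch, its top 8 mm below the ring's top.
- key (a joint): Travel of the release key straight down in the notch, m: 0 up, 0.008 fully down. Its spring takes 2.5 N to start, 4.5 N fully down. From about 0.005 on it draws a steel hook from beneath the pot's flange and the lid is free; it springs back when let go.
- lid_lift (a joint): Height of the lid above its closed place, m: 0 closed, 0.014 sprung up. Once the hook is free the lid's spring raises it with 5 to 11 N, as the finger in the notch gives way upwards. Below about 0.009 the lid's plug still stands in the pot's mouth and it cannot swing.
- lid_swing (a joint): Swing of the lid about the post, rad: 0 over the pot, growing anticlockwise from above (the lid leaves towards +x of pot_axis, then round behind the post) up to a stop at 1.75, where the mouth is open. Takes about 2 N at the lid's front edge and stays where it is left. Keep the hand clear of the window blind, which hangs 0.69 m ahead of the robot from 120 mm up.
- denture: Set of red and ivory trial teeth on a white plaster base, 62 x 61 x 26 mm, loose on the floor of the pot under the lid; origin at the centre of its underside. Not to be touched.
- powder_can: White round can with blue print, 63 mm across, 118 mm tall, standing to the right of the pot; origin at the centre of its underside. Not to be moved.
- resin_bottle: Pink bottle with a white cap, 45 x 52 x 127 mm, standing to the right of the pot; origin at the centre of its underside. Not to be moved.
- tweezers: Steel tweezers 128 mm long, 9 mm high, lying well to the right of the pot; origin at the centre of the underside. Not to be moved.
- plaster_model: Green plaster jaw model 64 x 63 x 26 mm, lying to the left of the pot; origin at the centre of its underside. Not to be moved.

How it is judged:
On the way, in this order (a step that is already met when the one before it is completed fails the run):
1. the key in the notch is pressed down (value of joint key above 0.003 m).
2. the lid has sprung up off the pot (value of joint lid_lift above 0.01 m and value of joint lid_swing below 0.2 rad), for 0.1 s.
At the end, for the whole second after the job is handed in: The lid is up (lift over 10 mm) with its key sprung back, swung aside by more than 1.55 rad of its 1.75 and at rest; the denture lies in the pot within 10 mm of where it was (value of joint lid_swing above 1.55 rad and velocity of joint lid_swing between -0.05 and 0.05 rad/s and value of joint lid_lift above 0.01 m and value of joint key below 0.002 m and distance of denture from where it was at the start of the episode below 0.01 m); the robot touches nothing.
It fails at once if the denture in the pot is moved by more than 15 mm or lifted (distance of denture from where it was at the start of the episode above 0.015 m).
It fails at once if the can, bottle, tweezers or plaster model is moved by more than 15 mm or lifted (distance of any of powder_can, resin_bottle, tweezers, plaster_model from where it was at the start of the episode above 0.015 m).
It also fails if it takes over 67 s, if anything falls off the work surface, if the arm or the gripper's body presses on something with over 40 N, if the wrist force passes 120 N, or if a joint passes its speed limit or range.

## Robot

A 6-joint arm with a two-finger parallel gripper is mounted at the origin on a cart in front of the work surface, level with it; the furniture and walls round the work are solid. World frame = base frame: x ahead of the robot, y to its left, z up, the work surface at z = 0. Lengths are in m, angles in rad, forces in N, time in s.
With the tool pointing down it reaches from about 0.35 to 0.775 m from the base axis. Payload 7.3 kg.
Tool frame: the origin (TCP) lies where the fingers leave the gripper's body, on its centre line; the fingertips stand 66 mm ahead of it and the grasp point (between the pads) lies 47 mm ahead of it; x points along the fingers, y is the direction in which the jaws open and shut, and the axes are right-handed (so a half turn about x gives the same grasp; the last joint's range is limited). The gripper opens to 92 mm and grips with 3 to 60 N. Pads are 19 mm wide; open, the fingers measure 130 mm over their backs; the gripper's body (75 mm by 190 mm) begins 47 mm behind the grasp point.
Start: joints at [-1.419, 0.342, 1.524, -0, 1.275, -0.146], TCP at [0.154, -0.502, 0.292] pointing down, gripper open.
Joint ranges: [-2.53, 2.53], [-0.77, 2.02], [0.04, 2.7], [-1, 4.14], [0.28, 2.66], [-3.11, 3.11]. Speed limits (rad/s): [2.57, 2.57, 3.14, 3.14, 3.14, 3.14].

## Interface

Orientations are given as a unit quaternion [w, x, y, z].
In Python, from station import get_state, grab_frame, camera_params, job, regions_of gives the robot as it stands.
- The arm moves only by the shell command python3 -m pendant 'ROWS'. ROWS is JSON, a list of rows, each an object of numbers: "dx", "dy", "dz": the shift along the tool's x, y, z as a fraction of full scale; "ax", "ay", "az": the turn, a rotation vector about the tool's x, y, z as a fraction of full scale; "claw": the finger opening in mm, from 0 to 91.8. In form: [{"dx": .., "dy": .., "dz": .., "ax": .., "ay": .., "az": .., "claw": ..}, ...]. A call has exactly 8 rows; each row is the pose to reach, as a shift and turn from the pose commanded when the call began, along the tool's axes at that moment; what a row does not reach only later rows make up. Full scale, the value 1, is 8 cm for a shift and pi/2 rad for a turn. A row lasts 1/8 s, in which the tool goes at most 62.5 mm and 10.7 degrees, less where a joint would pass 70% of its speed; a pose out of reach is approached as far as the arm can. A call with a number of a shift or a turn outside -1 to 1 is refused whole. A call with a gripper value outside its range is refused whole. The fingers move at their own pace and stop on an object; the grip force is fixed at half the most. Time passes only in rows, so rows that repeat a pose let the fingers close, or fill a call up. It gives the time, the measured TCP pose, the force and the opening at its end, in the units of the state.
- get_state(): the state, without advancing time (a new reading comes with each control period).
- grab_frame(name): name is "scene" or "top" or "wrist"; returns the picture (384x512x3 uint8, red, green, blue); there is no depth.
- camera_params(name): a dict with "camera_matrix" (3x3 intrinsics, pixels), "rvec" (rotation vector, rad) and "tvec" (3), from world to camera coordinates, as OpenCV has them; the wrist camera has in their place "hand_eye" (4x4, takes a point from camera to tool coordinates, whose origin is the TCP and whose axes are the tool frame's). Camera axes: x right, y down, z forward; pixel columns grow to the right and rows downward; lengths in m; the calibration is good to about 2 mm. A picture is of the moment at which its call begins: read the wrist's pose just before it. camera_params takes no time and is no camera call.
- job.hand_in(): hands the job in, once; it reports no verdict.
Trained networks look in the newest picture that a camera, given by its name, has taken for a name from the list of things; names that differ only in an ending like _2 or _b are one class to them, and where a whole thing is asked for, a point or a joint stands for the part that bears it (a point fixed in the world has none). Each returns a list of dicts, best first, with "score" (0 to 1); they miss things now and then, are a little off and sometimes report something else, mostly with a low value. They report only what shows in the picture. A call takes as long as a camera call.
- regions_of(target, camera): "mask" (384x512 bool, what is visible of it) and "bbox" ([left, top, right, bottom] in pixels, round what is visible of it).
The state is a dict: "time_s": time; "q": joint angles; "dq": joint speeds; "tau": joint torques, N m; "tool_pos": TCP position; "tcp_rot": TCP orientation; "ft_force": force on the tool from outside, world axes, zero at the start; "torque": the same for the moment, N m; "gripper_width": finger opening in m.
Only numpy, scipy, OpenCV 4.12 (cv2) and the standard library are available. Lean on these libraries where they do the work, as an engineer would, in place of code of your own. Each camera call takes 0.05 s, during which the arm holds its last target.

## Working session

There is one attempt and no reset: what is moved stays moved. The work goes in short steps, Python scripts to look and compute and a shell command to move; the robot and the scene stay as the last step left them, time stands still between calls to the robot, and variables do not carry over. Pictures are saved under pics/ and viewed, and the job is handed in when it is done.

```bash
ls; mkdir -p pics; python3 - <<'E'
from station import *
import cv2
s=get_state();print(s)
for n in ["scene","top","wrist"]:
    f=grab_frame(n);cv2.imwrite(f"pics/{n}0.png",f[:,:,::-1]);print(n,camera_params(n))
E
```

```text
pics
{'time_s': 0.0, 'q': array([-1.41901757e+00,  3.42705026e-01,  1.52505055e+00,  1.03265197e-05,
        1.27537066e+00, -1.46007197e-01]), 'dq': array([-0.00017577,  0.00043358,  0.00074326,  0.0001367 , -0.00107815,
       -0.00165504]), 'tau': array([ 7.28855812e-04, -4.31244242e+01, -2.44217867e+01,  7.19269621e-02,
        5.60423511e-02, -1.24632584e-04]), 'tool_pos': array([ 0.15400924, -0.50157326,  0.29154236]), 'tcp_rot': array([ 0.10435136,  0.69928516,  0.10543579, -0.69928131]), 'ft_force': array([-0.63853447,  0.3564872 , -0.21802011]), 'torque': array([-0.01233902, -0.01090714, -0.05149996]), 'gripper_width': 0.09204209621328723}
scene {'camera_matrix': array([[393.49230699,   0.        , 247.76670713],
       [  0.        , 393.49230699, 196.69745279],
       [  0.        ,   0.        ,   1.        ]]), 'rvec': array([ 1.35578601, -2.24592567,  0.85982681]), 'tvec': array([0.24415736, 0.39969494, 1.20665067])}
top {'camera_matrix': array([[464.04912275,   0.        , 259.42132355],
       [  0.        , 464.04912275, 191.97967765],
       [  0.        ,   0.        ,   1.        ]]), 'rvec': array([ 2.15623785, -2.18771073,  0.13768314]), 'tvec': array([0.0105232 , 0.52609179, 1.44147121])}
wrist {'camera_matrix': array([[265.93326903,   0.        , 256.87310119],
       [  0.        , 265.93326903, 187.88546302],
       [  0.        ,   0.        ,   1.        ]]), 'hand_eye': array([[-7.79730665e-04, -2.85079286e-01,  9.58503622e-01,
        -9.21222443e-02],
       [ 9.99999480e-01, -8.52294262e-04,  5.59996653e-04,
         8.99343570e-05],
       [ 6.57283691e-04,  9.58503560e-01,  2.85079802e-01,
        -7.78303635e-02],
       [ 0.00000000e+00,  0.00000000e+00,  0.00000000e+00,
         1.00000000e+00]])}
```

View pics/scene0.png

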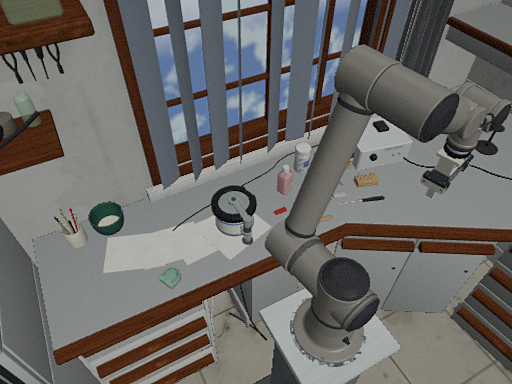

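View pics/top0.png

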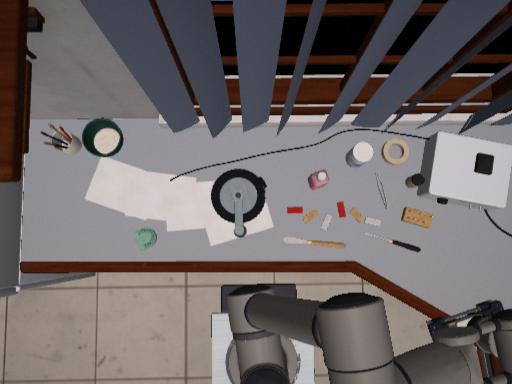

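```bash
python3 - <<'E'
from station import *
import cv2,numpy as np
for n in ["scene","top"]:
    f=grab_frame(n).copy()
    for t in ["lid_centre","post_axis","pot_axis","powder_can","resin_bottle","plaster_model"]:
        try:
            r=regions_of(t,n)
        except Exception as e: print(n,t,e);continue
        for k in r[:1]:
            m=k['mask'];ys,xs=np.nonzero(m);print(n,t,round(k['score'],2),k['bbox'],m.sum(),xs.mean().round(1),ys.mean().round(1))
            if t=="lid_centre": np.save(f"m_{n}.npy",m)
E
```

```text
scene lid_centre 0.68 [207.9, 188.3, 252.8, 226.8] 1412 233.7 204.5
scene post_axis 0.95 [209.4, 184.0, 257.2, 247.1] 1975 234.1 211.5
scene pot_axis 0.91 [212.2, 185.8, 253.7, 244.7] 1889 234.4 211.4
scene powder_can 0.65 [293.8, 141.9, 311.1, 172.6] 435 301.6 156.9
scene resin_bottle 0.67 [280.7, 163.3, 293.3, 192.1] 283 284.3 180.2
scene plaster_model 0.53 [157.4, 266.9, 184.8, 289.4] 290 170.0 277.1
top lid_centre 0.68 [210.2, 167.3, 267.6, 232.6] 2440 237.9 196.7
top post_axis 0.7 [211.3, 166.7, 265.9, 238.1] 2447 238.5 196.9
top pot_axis 0.79 [207.7, 168.8, 268.4, 236.5] 2475 238.5 196.7
top powder_can 0.91 [348.6, 142.5, 373.8, 168.6] 529 358.8 154.0
top resin_bottle 0.79 [306.2, 171.0, 329.2, 187.1] 286 317.8 178.8
top plaster_model 0.91 [132.7, 230.1, 155.4, 249.5] 352 144.7 237.3
```

```bash
cat > h.py <<'E'
from station import *
import cv2,numpy as np
from scipy.spatial.transform import Rotation as R
def cam(n):
    p=camera_params(n);K=p['camera_matrix'];Rm=cv2.Rodrigues(p['rvec'])[0];return K,Rm,p['tvec']
def camw():
    p=camera_params('wrist');s=get_state();q=s['tcp_rot']
    T=np.eye(4);T[:3,:3]=R.from_quat(q,scalar_first=True).as_matrix();T[:3,3]=s['tool_pos']
    T=np.linalg.inv(T@p['hand_eye']);return p['camera_matrix'],T[:3,:3],T[:3,3]
def px2w(c,u,v,z):
    K,Rm,t=c;d=Rm.T@np.linalg.inv(K)@np.array([u,v,1.]);o=-Rm.T@t
    return o+d*(z-o[2])/d[2]
def w2px(c,P):
    K,Rm,t=c;q=(np.atleast_2d(P)@Rm.T+t)@K.T;return q[:,:2]/q[:,2:]
E
python3 - <<'E'
from h import *
c=cam('top')
for u,v,z in [(238,196,.113),(240,232,.14),(240,194,.13),(262,185,.06),(360,154,.118),(318,179,.127),(145,238,.026),(381,190,.005)]: print(u,v,px2w(c,u,v,z).round(3))
f=cv2.imread('pics/top0.png')[140:260,180:400];cv2.imwrite('pics/t0z.png',cv2.resize(f,None,fx=3.6,fy=3.6,interpolation=3))
f=cv2.imread('pics/scene0.png')[170:260,190:300];cv2.imwrite('pics/s0z.png',cv2.resize(f,None,fx=6,fy=6,interpolation=3))
E
```

```text
238 196 [0.506 0.068 0.113]
240 232 [0.398 0.063 0.14 ]
240 194 [0.51  0.062 0.13 ]
262 185 [ 0.544 -0.005  0.06 ]
360 154 [ 0.627 -0.3    0.118]
318 179 [ 0.552 -0.17   0.127]
145 238 [0.387 0.363 0.026]
381 190 [ 0.53  -0.391  0.005]
```

View pics/t0z.png

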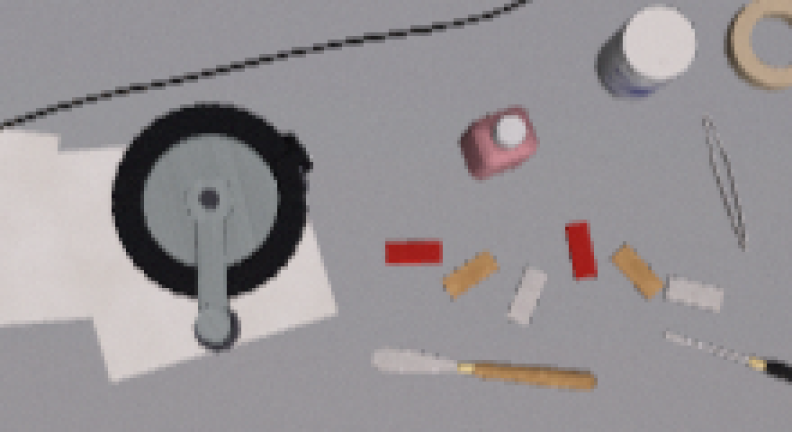

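View pics/s0z.png

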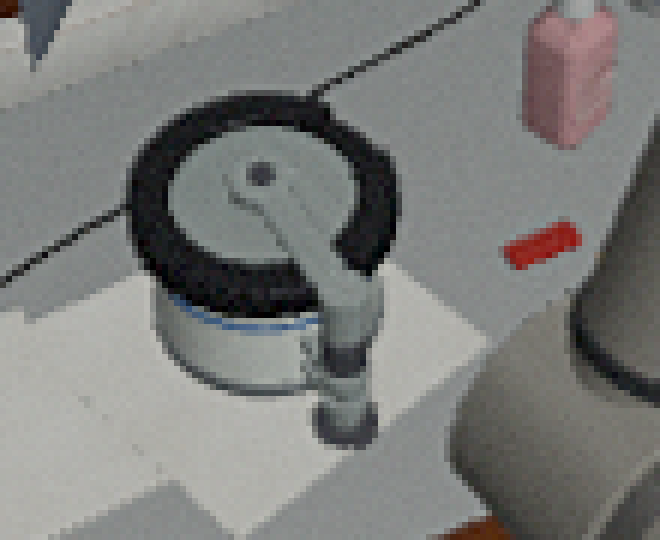

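```bash
python3 - <<'E'
from h import *
for n in ['top','scene']:
    c=cam(n);print(n,'pos',(-c[1].T@c[2]).round(3))
    print(w2px(c,[[0,0,0],[.5,.065,0],[.5,.065,.113],get_state()['tool_pos'],[.4,.063,0],[.4,.063,.14]]).round(0).tolist())
    im=cv2.imread(f'pics/{n}0.png')
    for (x,y,z,r,col) in [(.5,.065,.113,.082,(0,255,0)),(.5,.065,0,.07,(255,255,0)),(.4,.063,.14,.012,(0,0,255)),(.4,.063,.0,.015,(0,0,255))]:
        a=np.linspace(0,6.29,60);P=np.c_[x+r*np.cos(a),y+r*np.sin(a),a*0+z]
        for p in w2px(c,P): cv2.circle(im,(int(p[0]*1+.5),int(p[1]+.5)),0,col)
    p=w2px(c,[[.5,.065,.113]])[0].astype(int)
    cv2.imwrite(f'pics/{n}1.png',cv2.resize(im[p[1]-60:p[1]+70,p[0]-70:p[0]+70],None,fx=5,fy=4.5,interpolation=0))
E
```

```text
top pos [0.364 0.028 1.49 ]
[[263.0, 361.0], [240.0, 201.0], [239.0, 198.0], [462.0, 324.0], [241.0, 232.0], [240.0, 231.0]]
scene pos [-0.346  0.447  1.165]
[[327.0, 327.0], [236.0, 222.0], [235.0, 202.0], [444.0, 174.0], [249.0, 241.0], [248.0, 216.0]]
```

```bash
python3 - <<'E'
import cv2,numpy as np
a=cv2.imread('pics/top1.png');b=cv2.imread('pics/scene1.png')
cv2.imwrite('pics/both1.png',cv2.resize(np.hstack([a,b]),(800,400)))
E
```

```text
(no output)
```

View pics/both1.png

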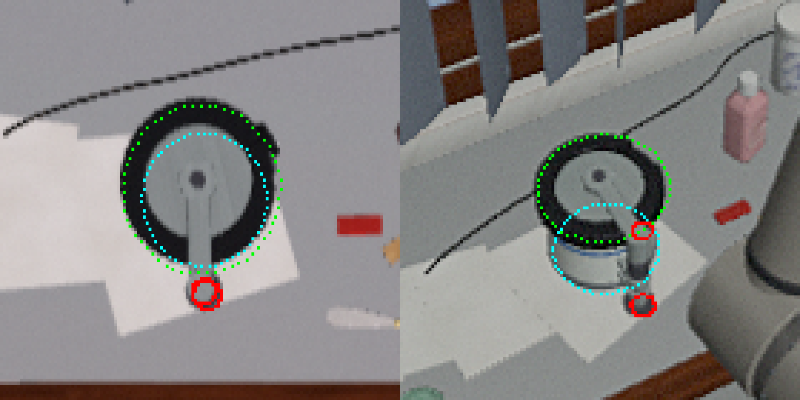

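```bash
python3 - <<'E'
from h import *
s=get_state();M=R.from_quat(s['tcp_rot'],scalar_first=True).as_matrix();print(M.round(3))
# world delta to a view pose: TCP over (0.45,-0.08,.30)
c=np.array([.507,.067,.113])
f=cv2.imread('pics/top0.png')[155:245,195:285].astype(float)
g=np.clip(f*5-20,0,255).astype(np.uint8);cv2.imwrite('pics/t2.png',cv2.resize(g,None,fx=6.5,fy=6.5,interpolation=2))
E
```

```text
[[ 0.     0.293 -0.956]
 [-0.    -0.956 -0.293]
 [-1.     0.    -0.   ]]
```

View pics/t2.png

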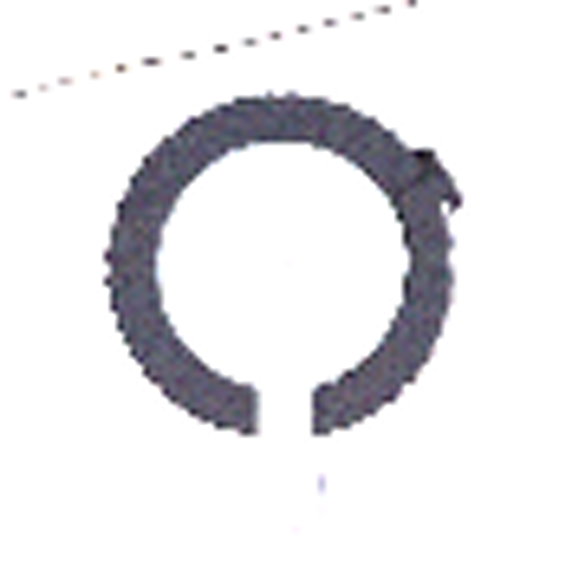

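```bash
for i in 1 2 3 4; do python3 -m pendant '[{"dy":-0.08,"dz":-0.12,"claw":0},{"dy":-0.16,"dz":-0.23,"claw":0},{"dy":-0.25,"dz":-0.35,"claw":0},{"dy":-0.33,"dz":-0.47,"claw":0},{"dy":-0.41,"dz":-0.59,"claw":0},{"dy":-0.5,"dz":-0.7,"claw":0},{"dy":-0.58,"dz":-0.82,"claw":0},{"dy":-0.66,"dz":-0.94,"claw":0}]'; done
```

```text
invalid input at $[0]: expected keys dx, dy, dz, ax, ay, az, claw
invalid input at $[0]: expected keys dx, dy, dz, ax, ay, az, claw
invalid input at $[0]: expected keys dx, dy, dz, ax, ay, az, claw
invalid input at $[0]: expected keys dx, dy, dz, ax, ay, az, claw
```

```bash
python3 -m pendant '[{"dx":0,"dy":-0.08,"dz":-0.12,"ax":0,"ay":0,"az":0,"claw":0},{"dx":0,"dy":-0.16,"dz":-0.23,"ax":0,"ay":0,"az":0,"claw":0},{"dx":0,"dy":-0.25,"dz":-0.35,"ax":0,"ay":0,"az":0,"claw":0},{"dx":0,"dy":-0.33,"dz":-0.47,"ax":0,"ay":0,"az":0,"claw":0},{"dx":0,"dy":-0.41,"dz":-0.59,"ax":0,"ay":0,"az":0,"claw":0},{"dx":0,"dy":-0.5,"dz":-0.7,"ax":0,"ay":0,"az":0,"claw":0},{"dx":0,"dy":-0.58,"dz":-0.82,"ax":0,"ay":0,"az":0,"claw":0},{"dx":0,"dy":-0.66,"dz":-0.94,"ax":0,"ay":0,"az":0,"claw":0}]'
```

```text
time_s: 1.85
tool_pos: [0.2109, -0.4288, 0.2922]
tcp_rot: [0.105, 0.699, 0.105, -0.699]
ft_force: [-0.3, 0.2, -0.2]
gripper_width: 0.0166
```

```bash
python3 -m pendant '[{"dx":0,"dy":-0.09,"dz":-0.125,"ax":0,"ay":0,"az":0,"claw":0},{"dx":0,"dy":-0.17,"dz":-0.25,"ax":0,"ay":0,"az":0,"claw":0},{"dx":0,"dy":-0.26,"dz":-0.37,"ax":0,"ay":0,"az":0,"claw":0},{"dx":0,"dy":-0.35,"dz":-0.5,"ax":0,"ay":0,"az":0,"claw":0},{"dx":0,"dy":-0.43,"dz":-0.62,"ax":0,"ay":0,"az":0,"claw":0},{"dx":0,"dy":-0.52,"dz":-0.75,"ax":0,"ay":0,"az":0,"claw":0},{"dx":0,"dy":-0.61,"dz":-0.87,"ax":0,"ay":0,"az":0,"claw":0},{"dx":0,"dy":-0.7,"dz":-1,"ax":0,"ay":0,"az":0,"claw":0}]' && python3 -m pendant '[{"dx":0,"dy":-0.09,"dz":-0.125,"ax":0,"ay":0,"az":0,"claw":0},{"dx":0,"dy":-0.17,"dz":-0.25,"ax":0,"ay":0,"az":0,"claw":0},{"dx":0,"dy":-0.26,"dz":-0.37,"ax":0,"ay":0,"az":0,"claw":0},{"dx":0,"dy":-0.35,"dz":-0.5,"ax":0,"ay":0,"az":0,"claw":0},{"dx":0,"dy":-0.43,"dz":-0.62,"ax":0,"ay":0,"az":0,"claw":0},{"dx":0,"dy":-0.52,"dz":-0.75,"ax":0,"ay":0,"az":0,"claw":0},{"dx":0,"dy":-0.61,"dz":-0.87,"ax":0,"ay":0,"az":0,"claw":0},{"dx":0,"dy":-0.7,"dz":-1,"ax":0,"ay":0,"az":0,"claw":0}]' && python3 -m pendant '[{"dx":0,"dy":-0.09,"dz":-0.125,"ax":0,"ay":0,"az":0,"claw":0},{"dx":0,"dy":-0.17,"dz":-0.25,"ax":0,"ay":0,"az":0,"claw":0},{"dx":0,"dy":-0.26,"dz":-0.37,"ax":0,"ay":0,"az":0,"claw":0},{"dx":0,"dy":-0.35,"dz":-0.5,"ax":0,"ay":0,"az":0,"claw":0},{"dx":0,"dy":-0.43,"dz":-0.62,"ax":0,"ay":0,"az":0,"claw":0},{"dx":0,"dy":-0.52,"dz":-0.75,"ax":0,"ay":0,"az":0,"claw":0},{"dx":0,"dy":-0.61,"dz":-0.87,"ax":0,"ay":0,"az":0,"claw":0},{"dx":0,"dy":-0.7,"dz":-1,"ax":0,"ay":0,"az":0,"claw":0}]' && python3 -m pendant '[{"dx":0,"dy":-0.09,"dz":-0.125,"ax":0,"ay":0,"az":0,"claw":0},{"dx":0,"dy":-0.17,"dz":-0.25,"ax":0,"ay":0,"az":0,"claw":0},{"dx":0,"dy":-0.26,"dz":-0.37,"ax":0,"ay":0,"az":0,"claw":0},{"dx":0,"dy":-0.35,"dz":-0.5,"ax":0,"ay":0,"az":0,"claw":0},{"dx":0,"dy":-0.43,"dz":-0.62,"ax":0,"ay":0,"az":0,"claw":0},{"dx":0,"dy":-0.52,"dz":-0.75,"ax":0,"ay":0,"az":0,"claw":0},{"dx":0,"dy":-0.61,"dz":-0.87,"ax":0,"ay":0,"az":0,"claw":0},{"dx":0,"dy":-0.7,"dz":-1,"ax":0,"ay":0,"az":0,"claw":0}]'; python3 - <<'E'
from h import *
s=get_state();f=grab_frame('wrist');cv2.imwrite('pics/w1.png',f[:,:,::-1])
M=R.from_quat(s['tcp_rot'],scalar_first=True).as_matrix();print(s['q'].round(2),M.round(2))
E
```

```text
time_s: 2.85
tool_pos: [0.271, -0.3517, 0.2922]
tcp_rot: [-0.105, -0.699, -0.105, 0.699]
ft_force: [1.3, 0.3, -0.4]
gripper_width: 0.0006
time_s: 3.85
tool_pos: [0.331, -0.2747, 0.2922]
tcp_rot: [0.105, 0.699, 0.105, -0.699]
ft_force: [-0.4, 0.1, -0.1]
gripper_width: 0.0003
time_s: 4.85
tool_pos: [0.3911, -0.1977, 0.2922]
tcp_rot: [-0.105, -0.699, -0.105, 0.699]
ft_force: [-0.4, 0.4, 1.4]
gripper_width: 0.0007
time_s: 5.85
tool_pos: [0.4511, -0.1207, 0.2922]
tcp_rot: [-0.105, -0.699, -0.105, 0.699]
ft_force: [0.0, -0.3, -0.8]
gripper_width: 0.0006
[-0.43  0.24  1.67 -0.    1.23  0.85] [[-0.    0.29 -0.96]
 [-0.   -0.96 -0.29]
 [-1.    0.    0.  ]]
```

View pics/w1.png

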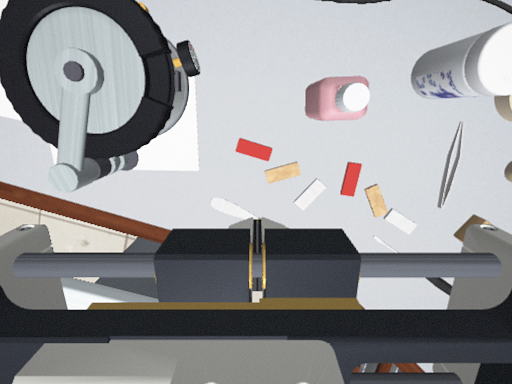

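```bash
python3 - <<'E'
from h import *
f=cv2.imread('pics/w1.png')[0:200,0:210].astype(float)
g=np.clip(f*3.5,0,255).astype(np.uint8);cv2.imwrite('pics/w1z.png',cv2.resize(g,None,fx=3,fy=3,interpolation=2))
c=camw()
for u,v,z in [(75,71,.125),(64,177,.14),(190,57,.06)]: print(px2w(c,u,v,z).round(3))
E
```

```text
[0.51  0.069 0.125]
[0.414 0.059 0.14 ]
[ 0.557 -0.01   0.06 ]
```

View pics/w1z.png

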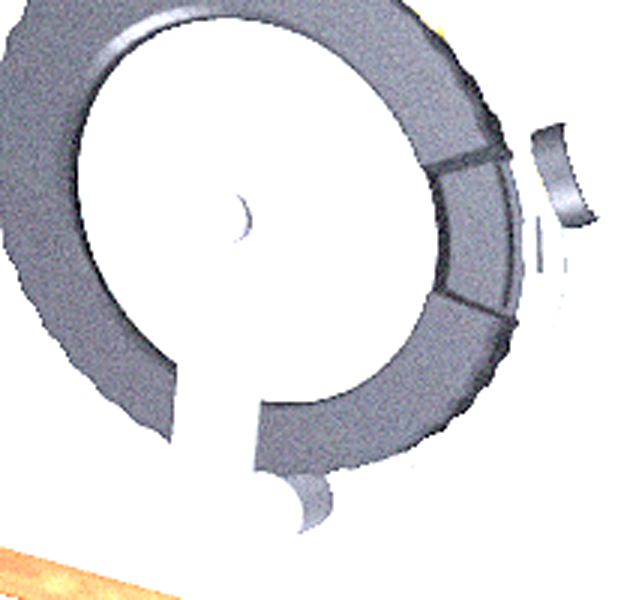

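```bash
python3 - <<'E'
from h import *
c=camw()
C=px2w(c,75,71,.125)
P=[px2w(c,u/3,v/3,.113) for u,v in [(430,170),(438,290),(500,155),(516,322)]]
for p in P: print(p.round(3))
# inner ring edge pixels for centre (top edge z .113): 
e=[(420,150),(440,250),(400,360),(300,403),(120,310),(77,200),(330,52)]
E=np.array([px2w(c,u/3,v/3,.113)[:2] for u,v in e])
A=np.c_[2*E,np.ones(len(E))];s=np.linalg.lstsq(A,(E**2).sum(1),rcond=None)[0];print('inner fit',s[:2],np.sqrt(s[2]+s[:2]@s[:2]))
o=[(255,470),(350,465),(415,455),(40,330),(5,230)]
for ctr in (C[:2],s[:2]):
  for p in P:
    d=p[:2]-ctr;print(np.hypot(*d).round(4),np.degrees(np.arctan2(d[1],d[0])).round(1))
im=cv2.imread('pics/w1.png')
for r,z,col in [(.082,.113,(0,255,0)),(.056,.113,(0,255,255)),(.078,.088,(255,0,255))]:
    a=np.linspace(0,6.28,300)
    for p in w2px(c,np.c_[s[0]+r*np.cos(a),s[1]+r*np.sin(a),a*0+z]):
        cv2.circle(im,(int(round(p[0])),int(round(p[1]))),0,col)
cv2.imwrite('pics/w1o.png',cv2.resize(im[:200,:210],None,fx=3,fy=3,interpolation=0))
E
```

```text
[0.54  0.017 0.113]
[0.506 0.009 0.113]
[ 0.55  -0.003  0.113]
[ 0.503 -0.017  0.113]
inner fit [0.50894086 0.06558354] 0.05630727211210361
0.0599 -59.6
0.0605 -93.6
0.0823 -60.3
0.0866 -94.1
0.0574 -57.4
0.0571 -93.2
0.0798 -58.7
0.0833 -93.8
```

View pics/w1o.png

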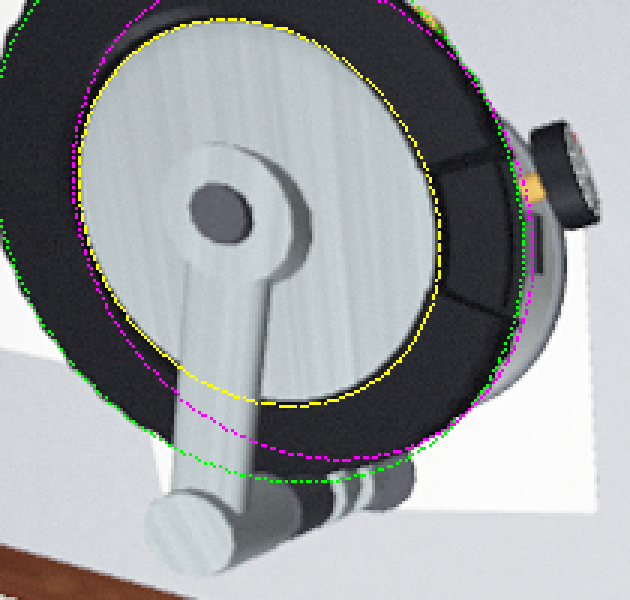

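```bash
python3 -m pendant '[{"dx":0.06,"dy":-0.07,"dz":-0.08,"ax":0,"ay":0,"az":0,"claw":0},{"dx":0.12,"dy":-0.14,"dz":-0.17,"ax":0,"ay":0,"az":0,"claw":0},{"dx":0.18,"dy":-0.2,"dz":-0.25,"ax":0,"ay":0,"az":0,"claw":0},{"dx":0.25,"dy":-0.27,"dz":-0.33,"ax":0,"ay":0,"az":0,"claw":0},{"dx":0.31,"dy":-0.34,"dz":-0.42,"ax":0,"ay":0,"az":0,"claw":0},{"dx":0.38,"dy":-0.4,"dz":-0.5,"ax":0,"ay":0,"az":0,"claw":0},{"dx":0.44,"dy":-0.47,"dz":-0.58,"ax":0,"ay":0,"az":0,"claw":0},{"dx":0.5,"dy":-0.53,"dz":-0.66,"ax":0,"ay":0,"az":0,"claw":0}]' && python3 -m pendant '[{"dx":0.08,"dy":-0.07,"dz":-0.08,"ax":0,"ay":0,"az":0,"claw":0},{"dx":0.16,"dy":-0.14,"dz":-0.17,"ax":0,"ay":0,"az":0,"claw":0},{"dx":0.24,"dy":-0.2,"dz":-0.25,"ax":0,"ay":0,"az":0,"claw":0},{"dx":0.32,"dy":-0.27,"dz":-0.33,"ax":0,"ay":0,"az":0,"claw":0},{"dx":0.4,"dy":-0.34,"dz":-0.42,"ax":0,"ay":0,"az":0,"claw":0},{"dx":0.5,"dy":-0.4,"dz":-0.5,"ax":0.03,"ay":0,"az":0,"claw":0},{"dx":0.6,"dy":-0.53,"dz":-0.66,"ax":0.03,"ay":0,"az":0,"claw":0},{"dx":0.6,"dy":-0.53,"dz":-0.66,"ax":0.03,"ay":0,"az":0,"claw":0}]'; python3 - <<'E'
from h import *
s=get_state();f=grab_frame('wrist');cv2.imwrite('pics/w2.png',np.clip(f[:,:,::-1]*2.5,0,255))
f=grab_frame('scene');cv2.imwrite('pics/s2.png',cv2.resize(f[140:260,180:320,::-1],None,fx=5,fy=5))
M=R.from_quat(s['tcp_rot'],scalar_first=True).as_matrix();print(s['q'].round(2),M.round(3),s['tool_pos'])
E
```

```text
time_s: 6.9
tool_pos: [0.489, -0.0648, 0.2519]
tcp_rot: [-0.105, -0.699, -0.105, 0.699]
ft_force: [-0.4, 0.1, -0.5]
gripper_width: 0.0004
time_s: 7.9
tool_pos: [0.527, -0.0082, 0.2034]
tcp_rot: [-0.089, -0.701, -0.089, 0.702]
ft_force: [0.4, -0.9, -0.5]
gripper_width: 0.0005
[-0.16  0.43  1.65  0.    1.06  1.16] [[-0.001  0.25  -0.968]
 [ 0.    -0.968 -0.25 ]
 [-1.    -0.     0.001]] [ 0.52703032 -0.00817842  0.20342042][ WARN:0@0.278] global loadsave.cpp:1063 imwrite_ Unsupported depth image for selected encoder is fallbacked to CV_8U.
```

View pics/w2.png

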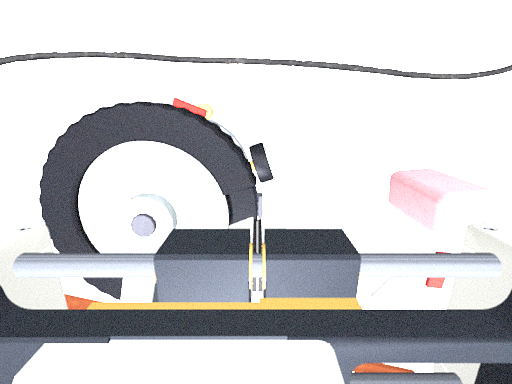

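View pics/s2.png

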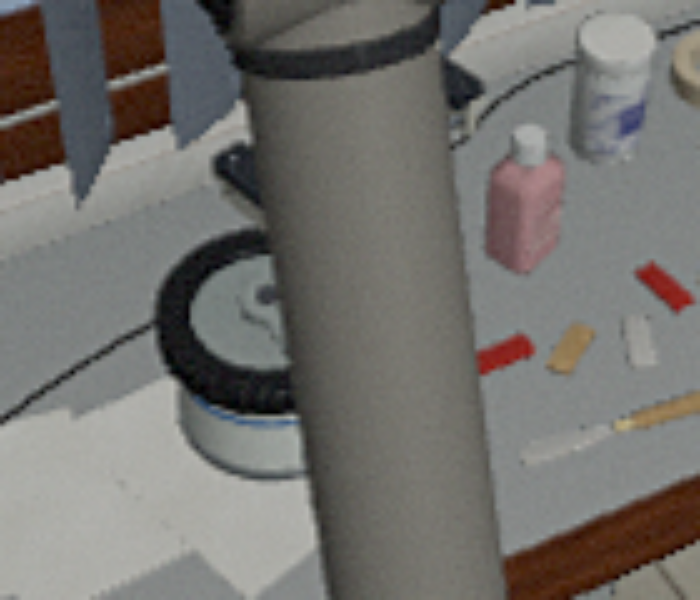

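```bash
python3 -m pendant '[{"dx":0.08,"dy":0,"dz":0,"ax":0,"ay":0,"az":0,"claw":0},{"dx":0.16,"dy":0,"dz":0,"ax":0,"ay":0,"az":0,"claw":0},{"dx":0.24,"dy":0,"dz":0,"ax":0,"ay":0,"az":0,"claw":0},{"dx":0.28,"dy":0,"dz":0,"ax":0,"ay":0,"az":0,"claw":0},{"dx":0.31,"dy":0,"dz":0,"ax":0,"ay":0,"az":0,"claw":0},{"dx":0.33,"dy":0,"dz":0,"ax":0,"ay":0,"az":0,"claw":0},{"dx":0.35,"dy":0,"dz":0,"ax":0,"ay":0,"az":0,"claw":0},{"dx":0.37,"dy":0,"dz":0,"ax":0,"ay":0,"az":0,"claw":0}]'
```

```text
time_s: 9.0
tool_pos: [0.5268, -0.0093, 0.1746]
tcp_rot: [0.088, 0.702, 0.088, -0.701]
ft_force: [-0.3, 0.1, 0.5]
gripper_width: 0.0005
```

```bash
python3 -m pendant '[{"dx":0.02,"dy":0,"dz":0,"ax":0,"ay":0,"az":0,"claw":0},{"dx":0.04,"dy":0,"dz":0,"ax":0,"ay":0,"az":0,"claw":0},{"dx":0.06,"dy":0,"dz":0,"ax":0,"ay":0,"az":0,"claw":0},{"dx":0.08,"dy":0,"dz":0,"ax":0,"ay":0,"az":0,"claw":0},{"dx":0.1,"dy":0,"dz":0,"ax":0,"ay":0,"az":0,"claw":0},{"dx":0.12,"dy":0,"dz":0,"ax":0,"ay":0,"az":0,"claw":0},{"dx":0.13,"dy":0,"dz":0,"ax":0,"ay":0,"az":0,"claw":0},{"dx":0.13,"dy":0,"dz":0,"ax":0,"ay":0,"az":0,"claw":0}]'
```

```text
time_s: 10.0
tool_pos: [0.527, -0.0092, 0.1651]
tcp_rot: [0.089, 0.702, 0.088, -0.701]
ft_force: [-3.1, -0.5, 10.1]
gripper_width: 0.0005
```

```bash
python3 -m pendant '[{"dx":-0.02,"dy":0,"dz":0,"ax":0,"ay":0,"az":0,"claw":0},{"dx":-0.04,"dy":0,"dz":0,"ax":0,"ay":0,"az":0,"claw":0},{"dx":-0.06,"dy":0,"dz":0,"ax":0,"ay":0,"az":0,"claw":0},{"dx":-0.08,"dy":0,"dz":0,"ax":0,"ay":0,"az":0,"claw":0},{"dx":-0.1,"dy":0,"dz":0,"ax":0,"ay":0,"az":0,"claw":0},{"dx":-0.12,"dy":0,"dz":0,"ax":0,"ay":0,"az":0,"claw":0},{"dx":-0.14,"dy":0,"dz":0,"ax":0,"ay":0,"az":0,"claw":0},{"dx":-0.14,"dy":0,"dz":0,"ax":0,"ay":0,"az":0,"claw":0}]'
```

```text
time_s: 11.0
tool_pos: [0.5269, -0.0091, 0.1759]
tcp_rot: [0.088, 0.702, 0.088, -0.701]
ft_force: [-1.3, 0.8, 5.8]
gripper_width: 0.0004
```

```bash
python3 -m pendant '[{"dx":-0.04,"dy":0,"dz":0,"ax":0,"ay":0,"az":0,"claw":0},{"dx":-0.08,"dy":0,"dz":0,"ax":0,"ay":0,"az":0,"claw":0},{"dx":-0.12,"dy":0,"dz":0,"ax":0,"ay":0,"az":0,"claw":0},{"dx":-0.16,"dy":0,"dz":0,"ax":0,"ay":0,"az":0,"claw":0},{"dx":-0.21,"dy":0,"dz":0,"ax":0,"ay":0,"az":0,"claw":0},{"dx":-0.27,"dy":0,"dz":0,"ax":0,"ay":0,"az":0,"claw":0},{"dx":-0.33,"dy":0,"dz":0,"ax":0,"ay":0,"az":0,"claw":0},{"dx":-0.4,"dy":0,"dz":0,"ax":0,"ay":0,"az":0,"claw":0}]'; python3 - <<'E'
from h import *
s=get_state();f=grab_frame('wrist');cv2.imwrite('pics/w3.png',f[:,:,::-1])
f=grab_frame('scene');cv2.imwrite('pics/s3.png',cv2.resize(f[140:260,180:320,::-1],None,fx=5,fy=5))
M=R.from_quat(s['tcp_rot'],scalar_first=True).as_matrix();print(s['q'].round(2),M.round(3),s['tool_pos'])
E
```

```text
time_s: 12.0
tool_pos: [0.5267, -0.0093, 0.2078]
tcp_rot: [-0.088, -0.702, -0.088, 0.702]
ft_force: [-0.0, 0.3, -0.2]
gripper_width: 0.0005
[-0.16  0.43  1.64 -0.    1.07  1.16] [[-0.     0.248 -0.969]
 [-0.    -0.969 -0.248]
 [-1.     0.     0.   ]] [ 0.52671694 -0.00928283  0.2077652 ]
```

View pics/w3.png

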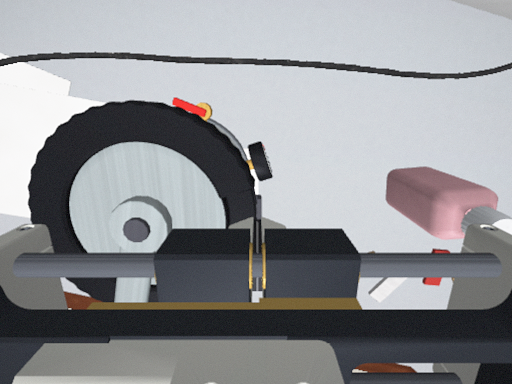

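View pics/s3.png

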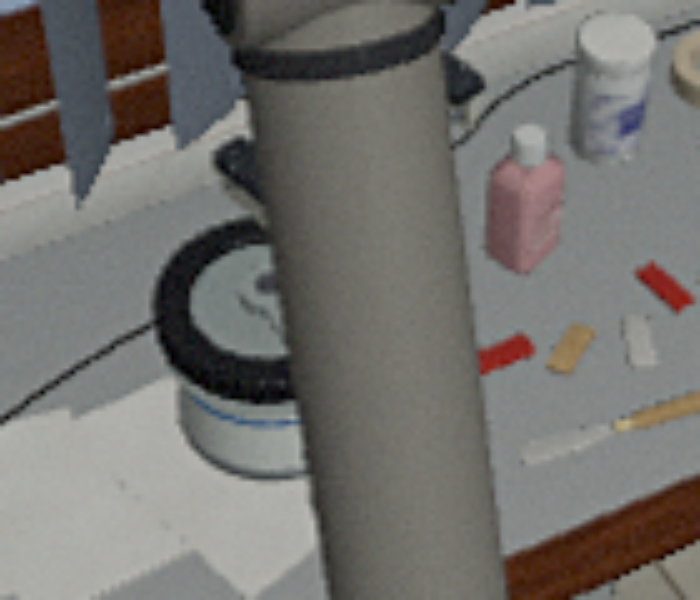

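```bash
python3 -m pendant '[{"dx":0,"dy":0.07,"dz":0.2,"ax":0,"ay":0,"az":0,"claw":0},{"dx":0,"dy":0.14,"dz":0.4,"ax":0,"ay":0,"az":0,"claw":0},{"dx":0,"dy":0.22,"dz":0.6,"ax":0,"ay":0,"az":0,"claw":0},{"dx":0,"dy":0.28,"dz":0.77,"ax":0,"ay":0,"az":0,"claw":0},{"dx":0,"dy":0.31,"dz":0.87,"ax":0,"ay":0,"az":0,"claw":0},{"dx":0.1,"dy":0.31,"dz":0.87,"ax":0,"ay":0,"az":0,"claw":0},{"dx":0.25,"dy":0.31,"dz":0.87,"ax":0,"ay":0,"az":0,"claw":0},{"dx":0.43,"dy":0.31,"dz":0.87,"ax":0,"ay":0,"az":0,"claw":0}]'; python3 - <<'E'
from h import *
s=get_state();print(s['tool_pos'],s['ft_force']);f=grab_frame('wrist');cv2.imwrite('pics/w4.png',f[:,:,::-1])
c=camw();im=cv2.imread('pics/w4.png')
a=np.linspace(0,6.28,400)
for p in w2px(c,np.c_[.509+.082*np.cos(a),.0655+.082*np.sin(a),a*0+.127]): cv2.circle(im,tuple(int(round(x)) for x in p),0,(0,255,0))
cv2.imwrite('pics/w4o.png',im)
E
```

```text
time_s: 13.1
tool_pos: [0.4657, -0.0503, 0.1719]
tcp_rot: [-0.089, -0.702, -0.089, 0.702]
ft_force: [1.2, -0.2, -0.1]
gripper_width: 0.0005
[ 0.46566947 -0.05031988  0.17193157] [ 1.24420042 -0.15383951 -0.10237234]
```

View pics/w4o.png

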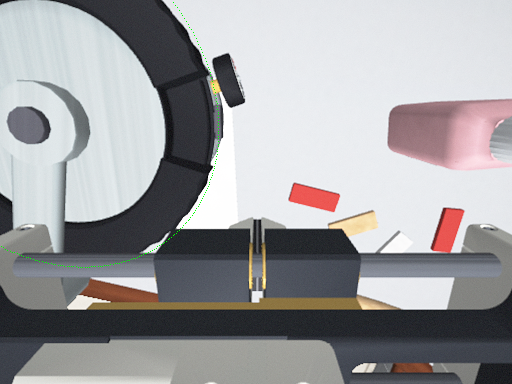

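```bash
python3 -m pendant '[{"dx":0,"dy":-0.03,"dz":-0.02,"ax":0,"ay":0,"az":0,"claw":0},{"dx":0,"dy":-0.06,"dz":-0.04,"ax":0,"ay":0,"az":0,"claw":0},{"dx":0,"dy":-0.09,"dz":-0.07,"ax":0,"ay":0,"az":0,"claw":0},{"dx":0,"dy":-0.12,"dz":-0.09,"ax":0,"ay":0,"az":0,"claw":0},{"dx":0,"dy":-0.14,"dz":-0.1,"ax":0,"ay":0,"az":0,"claw":0},{"dx":0,"dy":-0.16,"dz":-0.12,"ax":0,"ay":0,"az":0,"claw":0},{"dx":0,"dy":-0.18,"dz":-0.13,"ax":0,"ay":0,"az":0,"claw":0},{"dx":0,"dy":-0.19,"dz":-0.14,"ax":0,"ay":0,"az":0,"claw":0}]' && python3 -m pendant '[{"dx":0,"dy":-0.03,"dz":-0.07,"ax":-0.035,"ay":0,"az":0,"claw":0},{"dx":0,"dy":-0.063,"dz":-0.14,"ax":-0.07,"ay":0,"az":0,"claw":0},{"dx":0,"dy":-0.1,"dz":-0.21,"ax":-0.104,"ay":0,"az":0,"claw":0},{"dx":0,"dy":-0.14,"dz":-0.27,"ax":-0.139,"ay":0,"az":0,"claw":0},{"dx":0,"dy":-0.185,"dz":-0.34,"ax":-0.174,"ay":0,"az":0,"claw":0},{"dx":0,"dy":-0.235,"dz":-0.4,"ax":-0.208,"ay":0,"az":0,"claw":0},{"dx":0,"dy":-0.285,"dz":-0.457,"ax":-0.243,"ay":0,"az":0,"claw":0},{"dx":0,"dy":-0.34,"dz":-0.51,"ax":-0.278,"ay":0,"az":0,"claw":0}]'; python3 - <<'E'
from h import *
s=get_state();print(s['tool_pos'],s['ft_force']);f=grab_frame('wrist');cv2.imwrite('pics/w5.png',f[:,:,::-1])
E
```

```text
time_s: 14.15
tool_pos: [0.4725, -0.033, 0.173]
tcp_rot: [-0.088, -0.702, -0.088, 0.702]
ft_force: [-0.3, 0.2, -0.5]
gripper_width: 0.0005
time_s: 15.15
tool_pos: [0.5062, 0.0029, 0.1732]
tcp_rot: [0.239, 0.666, 0.238, -0.665]
ft_force: [2.5, -2.2, -0.5]
gripper_width: 0.0002
[0.50621257 0.00292571 0.1732131 ] [ 2.51735513 -2.24524149 -0.53723801]
```

View pics/w5.png

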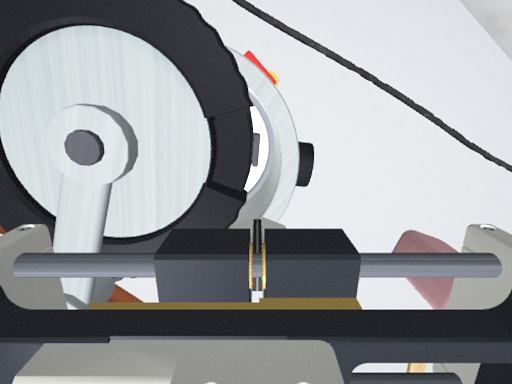

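```bash
python3 -m pendant '[{"dx":0,"dy":-0.03,"dz":-0.07,"ax":-0.035,"ay":0,"az":0,"claw":0},{"dx":0,"dy":-0.063,"dz":-0.14,"ax":-0.07,"ay":0,"az":0,"claw":0},{"dx":0,"dy":-0.1,"dz":-0.21,"ax":-0.104,"ay":0,"az":0,"claw":0},{"dx":0,"dy":-0.14,"dz":-0.27,"ax":-0.139,"ay":0,"az":0,"claw":0},{"dx":0,"dy":-0.185,"dz":-0.34,"ax":-0.174,"ay":0,"az":0,"claw":0},{"dx":0,"dy":-0.235,"dz":-0.4,"ax":-0.208,"ay":0,"az":0,"claw":0},{"dx":0,"dy":-0.285,"dz":-0.457,"ax":-0.243,"ay":0,"az":0,"claw":0},{"dx":0,"dy":-0.34,"dz":-0.51,"ax":-0.278,"ay":0,"az":0,"claw":0}]'; python3 - <<'E'
from h import *
s=get_state();print(s['tool_pos'],s['ft_force'],s['q'].round(2));f=grab_frame('wrist');cv2.imwrite('pics/w6.png',f[:,:,::-1])
f=grab_frame('top');cv2.imwrite('pics/t6.png',f[:,:,::-1])
E
```

```text
time_s: 16.2
tool_pos: [0.5208, 0.05, 0.1735]
tcp_rot: [0.378, 0.599, 0.376, -0.597]
ft_force: [4.3, -2.3, 0.5]
gripper_width: 0.0002
[0.52078761 0.0500035  0.1734526 ] [ 4.33480153 -2.25746694  0.46989366] [-0.05  0.46  1.69 -0.    0.98  0.4 ]
```

View pics/w6.png

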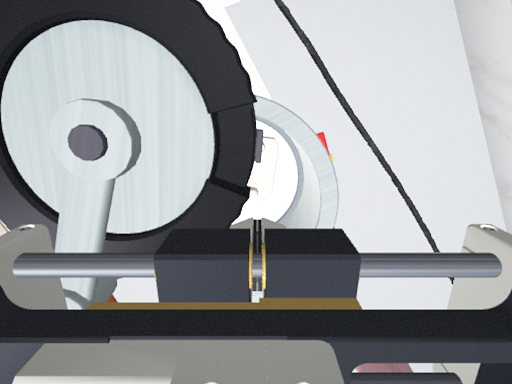

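View pics/t6.png

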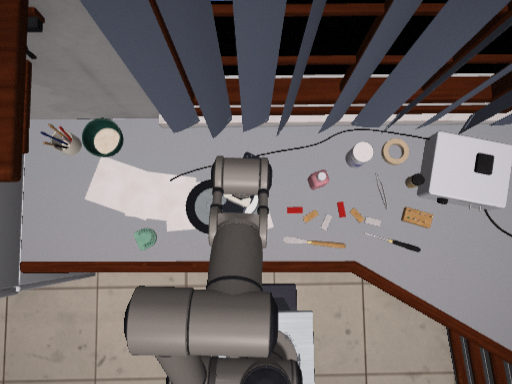

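Lid well on its way, contact steady (hub stays near (88,142) in the wrist view). Continue the same arc twice more.

```bash
python3 -m pendant '[{"dx":0,"dy":-0.03,"dz":-0.07,"ax":-0.035,"ay":0,"az":0,"claw":0},{"dx":0,"dy":-0.063,"dz":-0.14,"ax":-0.07,"ay":0,"az":0,"claw":0},{"dx":0,"dy":-0.1,"dz":-0.21,"ax":-0.104,"ay":0,"az":0,"claw":0},{"dx":0,"dy":-0.14,"dz":-0.27,"ax":-0.139,"ay":0,"az":0,"claw":0},{"dx":0,"dy":-0.185,"dz":-0.34,"ax":-0.174,"ay":0,"az":0,"claw":0},{"dx":0,"dy":-0.235,"dz":-0.4,"ax":-0.208,"ay":0,"az":0,"claw":0},{"dx":0,"dy":-0.285,"dz":-0.457,"ax":-0.243,"ay":0,"az":0,"claw":0},{"dx":0,"dy":-0.34,"dz":-0.51,"ax":-0.278,"ay":0,"az":0,"claw":0}]'; python3 - <<'E'
from h import *
s=get_state();print(s['tool_pos'],s['ft_force'],s['q'].round(2));f=grab_frame('wrist');cv2.imwrite('pics/w7.png',f[:,:,::-1])
E
```

```text
time_s: 17.3
tool_pos: [0.5137, 0.0988, 0.1734]
tcp_rot: [0.498, 0.503, 0.497, -0.502]
ft_force: [4.6, -0.6, 0.4]
gripper_width: 0.0005
[0.51373165 0.09882425 0.17344867] [ 4.55170147 -0.57827216  0.41367142] [0.04 0.46 1.69 0.   0.98 0.05]
```

View pics/w7.png

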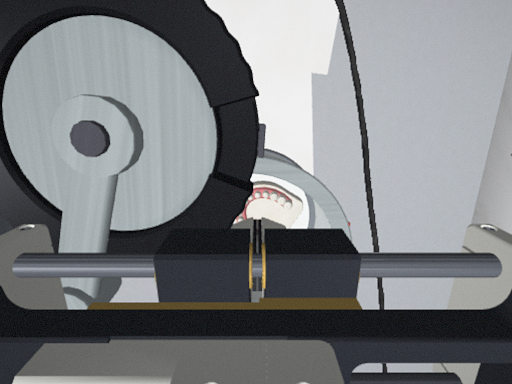

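```bash
python3 -m pendant '[{"dx":0,"dy":-0.03,"dz":-0.07,"ax":-0.035,"ay":0,"az":0,"claw":0},{"dx":0,"dy":-0.063,"dz":-0.14,"ax":-0.07,"ay":0,"az":0,"claw":0},{"dx":0,"dy":-0.1,"dz":-0.21,"ax":-0.104,"ay":0,"az":0,"claw":0},{"dx":0,"dy":-0.14,"dz":-0.27,"ax":-0.139,"ay":0,"az":0,"claw":0},{"dx":0,"dy":-0.185,"dz":-0.34,"ax":-0.174,"ay":0,"az":0,"claw":0},{"dx":0,"dy":-0.235,"dz":-0.4,"ax":-0.208,"ay":0,"az":0,"claw":0},{"dx":0,"dy":-0.285,"dz":-0.457,"ax":-0.243,"ay":0,"az":0,"claw":0},{"dx":0,"dy":-0.285,"dz":-0.457,"ax":-0.243,"ay":0,"az":0,"claw":0}]'; python3 - <<'E'
from h import *
s=get_state();print(s['tool_pos'],s['ft_force'],s['q'].round(2));f=grab_frame('wrist');cv2.imwrite('pics/w8.png',f[:,:,::-1])
c=camw();np.savez('c8',K=c[0],R=c[1],t=c[2])
E
```

```text
time_s: 18.35
tool_pos: [0.4902, 0.1357, 0.1731]
tcp_rot: [0.583, 0.4, 0.583, -0.399]
ft_force: [2.3, 1.5, 0.4]
gripper_width: 0.0006
[0.49015838 0.13573329 0.17308285] [2.26734637 1.46322027 0.36122894] [ 0.12  0.44  1.73  0.    0.96 -0.25]
```

View pics/w8.png

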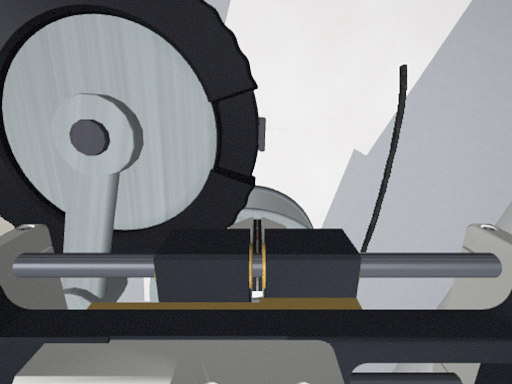

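```bash
python3 - <<'E'
from h import *
c=camw();L=px2w(c,89,137,.139);L0=np.array([.509,.0655]);P=np.array([.407,.060])
# w1 hub at z .125 -> (.51,.069)
print(L, np.linalg.norm(L[:2]-P))
a=lambda v:np.degrees(np.arctan2(v[1],v[0]))
print(a(L[:2]-P)-a(L0-P))
# chord method, radius .102
print(2*np.degrees(np.arcsin(np.linalg.norm(L[:2]-L0)/2/.102)))
E
```

```text
[0.39408942 0.16742568 0.139     ] 0.10819870850672018
93.76653739982152
97.69250470158639
```

```bash
python3 -m pendant '[{"dx":0,"dy":-0.008,"dz":-0.018,"ax":-0.009,"ay":0,"az":0,"claw":0},{"dx":0,"dy":-0.015,"dz":-0.035,"ax":-0.017,"ay":0,"az":0,"claw":0},{"dx":0,"dy":-0.023,"dz":-0.053,"ax":-0.026,"ay":0,"az":0,"claw":0},{"dx":0,"dy":-0.03,"dz":-0.07,"ax":-0.035,"ay":0,"az":0,"claw":0},{"dx":0,"dy":-0.038,"dz":-0.088,"ax":-0.044,"ay":0,"az":0,"claw":0},{"dx":0,"dy":-0.046,"dz":-0.105,"ax":-0.053,"ay":0,"az":0,"claw":0},{"dx":0,"dy":-0.055,"dz":-0.12,"ax":-0.061,"ay":0,"az":0,"claw":0},{"dx":0,"dy":-0.055,"dz":-0.12,"ax":-0.061,"ay":0,"az":0,"claw":0}]'; python3 - <<'E'
from h import *
s=get_state();print(s['tool_pos'],s['ft_force'],s['torque']);f=grab_frame('wrist');cv2.imwrite('pics/w9.png',f[:,:,::-1])
E
```

```text
time_s: 19.4
tool_pos: [0.4835, 0.1427, 0.1732]
tcp_rot: [0.603, 0.371, 0.602, -0.37]
ft_force: [5.7, -1.0, -0.1]
gripper_width: 0.0005
[0.48353228 0.14271775 0.17322966] [ 5.68031686 -1.01880864 -0.11243071] [-0.20470133 -1.11214726  0.05504919]
```

View pics/w9.png

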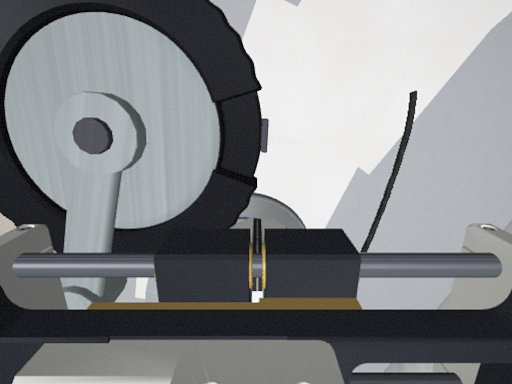

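```bash
python3 -m pendant '[{"dx":0,"dy":-0.008,"dz":-0.018,"ax":-0.009,"ay":0,"az":0,"claw":0},{"dx":0,"dy":-0.015,"dz":-0.035,"ax":-0.017,"ay":0,"az":0,"claw":0},{"dx":0,"dy":-0.023,"dz":-0.053,"ax":-0.026,"ay":0,"az":0,"claw":0},{"dx":0,"dy":-0.03,"dz":-0.07,"ax":-0.035,"ay":0,"az":0,"claw":0},{"dx":0,"dy":-0.03,"dz":-0.07,"ax":-0.035,"ay":0,"az":0,"claw":0},{"dx":0,"dy":-0.03,"dz":-0.07,"ax":-0.035,"ay":0,"az":0,"claw":0},{"dx":0,"dy":-0.03,"dz":-0.07,"ax":-0.035,"ay":0,"az":0,"claw":0},{"dx":0,"dy":-0.03,"dz":-0.07,"ax":-0.035,"ay":0,"az":0,"claw":0}]'; python3 - <<'E'
from h import *
s=get_state();print(s['tool_pos'],s['ft_force'],s['torque'])
M=R.from_quat(s['tcp_rot'],scalar_first=True).as_matrix();print(M.round(3))
f=grab_frame('wrist');cv2.imwrite('pics/w10.png',f[:,:,::-1])
E
```

```text
time_s: 20.45
tool_pos: [0.4819, 0.145, 0.1737]
tcp_rot: [0.616, 0.354, 0.609, -0.353]
ft_force: [16.3, -10.2, -5.4]
gripper_width: 0.0002
[0.48193217 0.14496766 0.17374669] [ 16.26642869 -10.21683219  -5.36311268] [-1.72063748 -2.82114917  0.27611205]
[[ 0.01   0.866  0.5  ]
 [-0.003  0.5   -0.866]
 [-1.     0.007  0.008]]
```

View pics/w10.png

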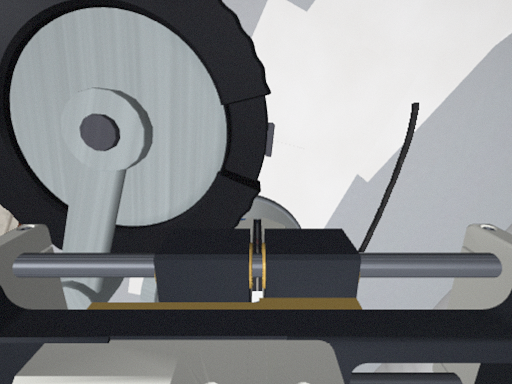

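```bash
python3 -m pendant '[{"dx":0,"dy":0.03,"dz":0.05,"ax":0,"ay":0,"az":0,"claw":0},{"dx":0,"dy":0.06,"dz":0.11,"ax":0,"ay":0,"az":0,"claw":0},{"dx":0,"dy":0.12,"dz":0.22,"ax":0,"ay":0,"az":0,"claw":0},{"dx":0,"dy":0.18,"dz":0.33,"ax":0,"ay":0,"az":0,"claw":0},{"dx":0,"dy":0.24,"dz":0.44,"ax":0,"ay":0,"az":0,"claw":0},{"dx":-0.3,"dy":0.24,"dz":0.44,"ax":0,"ay":0,"az":0,"claw":0},{"dx":-0.6,"dy":0.24,"dz":0.44,"ax":0,"ay":0,"az":0,"claw":0},{"dx":-1,"dy":0.24,"dz":0.44,"ax":0,"ay":0,"az":0,"claw":0}]' && python3 -m pendant '[{"dx":-0.1,"dy":0,"dz":0.15,"ax":0,"ay":0,"az":0,"claw":0},{"dx":-0.2,"dy":0,"dz":0.3,"ax":0,"ay":0,"az":0,"claw":0},{"dx":-0.3,"dy":0,"dz":0.45,"ax":0,"ay":0,"az":0,"claw":0},{"dx":-0.4,"dy":0,"dz":0.6,"ax":0,"ay":0,"az":0,"claw":0},{"dx":-0.5,"dy":0,"dz":0.75,"ax":0,"ay":0,"az":0,"claw":0},{"dx":-0.5,"dy":0,"dz":0.9,"ax":0,"ay":0,"az":0,"claw":0},{"dx":-0.5,"dy":0,"dz":1,"ax":0,"ay":0,"az":0,"claw":0},{"dx":-0.5,"dy":0,"dz":1,"ax":0,"ay":0,"az":0,"claw":0}]'; python3 - <<'E'
from h import *
s=get_state();print(s['tool_pos'],s['ft_force'])
f=grab_frame('wrist');cv2.imwrite('pics/w11.png',f[:,:,::-1])
f=grab_frame('top');cv2.imwrite('pics/t11.png',f[:,:,::-1])
E
```

```text
time_s: 21.5
tool_pos: [0.5121, 0.1257, 0.2532]
tcp_rot: [0.612, 0.354, 0.613, -0.354]
ft_force: [0.9, 0.3, -0.3]
gripper_width: 0.0001
time_s: 22.5
tool_pos: [0.5522, 0.0562, 0.2925]
tcp_rot: [0.612, 0.354, 0.612, -0.354]
ft_force: [0.2, 0.0, -0.3]
gripper_width: 0.0004
[0.55218321 0.05617119 0.29254156] [ 0.17453513  0.01821156 -0.3031651 ]
```

View pics/w11.png

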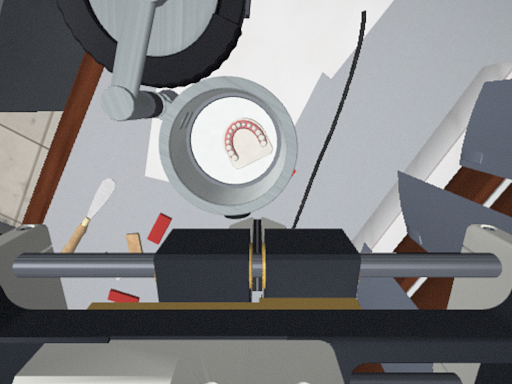

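View pics/t11.png

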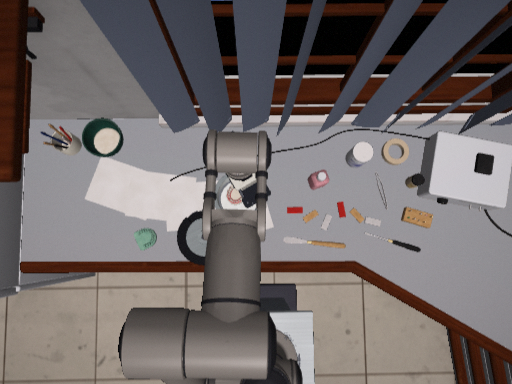

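```bash
python3 - <<'E'
from h import *
c=camw()
A=px2w(c,119,103,.15);B=px2w(c,151,5,.15);d=B-A;print(A,B,np.degrees(np.arctan2(d[1],d[0])))
f=cv2.imread('pics/t11.png')[150:290,150:300];cv2.imwrite('pics/t11z.png',cv2.resize(f,None,fx=4,fy=4))
# pot mouth/post
print(px2w(c,229,146,.088))
E
```

```text
[0.41118943 0.06984034 0.15      ] [0.40601652 0.14918836 0.15      ] 93.72998404383443
[0.50703218 0.07365691 0.088     ]
```

View pics/t11z.png

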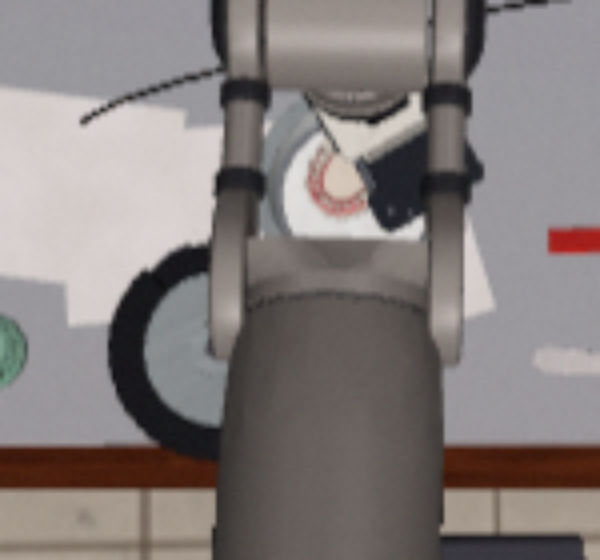

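```bash
python3 -m pendant '[{"dx":0,"dy":-0.2,"dz":0.13,"ax":0,"ay":0,"az":0,"claw":0},{"dx":0,"dy":-0.4,"dz":0.26,"ax":0,"ay":0,"az":0,"claw":0},{"dx":0,"dy":-0.6,"dz":0.4,"ax":0,"ay":0,"az":0,"claw":0},{"dx":0,"dy":-0.8,"dz":0.55,"ax":0,"ay":0,"az":0,"claw":0},{"dx":0,"dy":-1,"dz":0.7,"ax":0,"ay":0,"az":0,"claw":0},{"dx":0,"dy":-1,"dz":0.8,"ax":0,"ay":0,"az":0,"claw":0},{"dx":0,"dy":-1,"dz":0.8,"ax":0,"ay":0,"az":0,"claw":0},{"dx":0,"dy":-1,"dz":0.8,"ax":0,"ay":0,"az":0,"claw":0}]'; python3 - <<'E'
from h import *
s=get_state();print(s['tool_pos'],s['ft_force'])
f=grab_frame('wrist');cv2.imwrite('pics/w12.png',f[:,:,::-1])
f=grab_frame('top');cv2.imwrite('pics/t12.png',f[:,:,::-1])
f=f[150:290,150:300,::-1];cv2.imwrite('pics/t12z.png',cv2.resize(f,None,fx=4,fy=4))
E
```

```text
time_s: 23.6
tool_pos: [0.5149, -0.0384, 0.2929]
tcp_rot: [0.612, 0.354, 0.612, -0.354]
ft_force: [0.6, -0.2, 0.6]
gripper_width: 0.0003
[ 0.5149254  -0.0384027   0.29289285] [ 0.56725594 -0.22260162  0.60011742]
```

View pics/w12.png

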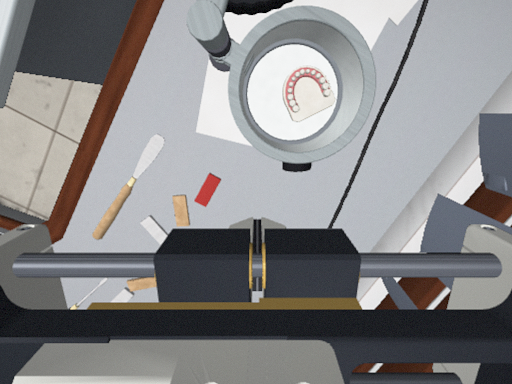

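View pics/t12z.png

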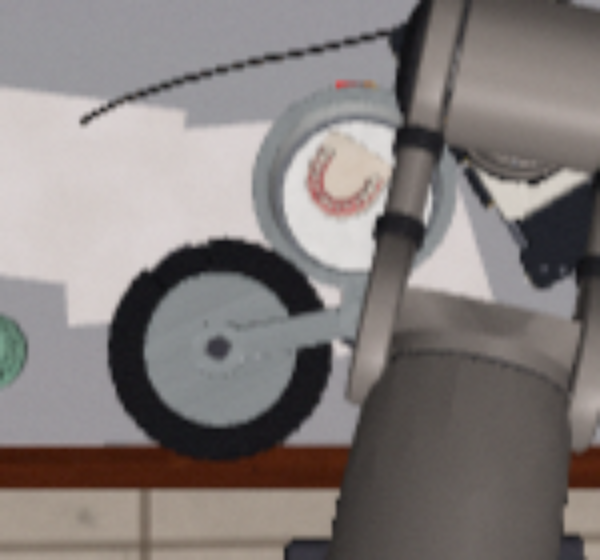

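```bash
python3 - <<'E'
from h import *
c=cam('top')
g=lambda u,v,z:px2w(c,u,v,z)[:2]
a=lambda d:np.degrees(np.arctan2(d[1],d[0]))
h0=g(180+209/3.6,140+198/3.6,.13);m0=g(180+211/3.6,140+270/3.6,.13);p0=g(180+214/3.6,140+325/3.6,.135)
h1=g(150+218/4,150+347/4,.144);m1=g(150+340/4,150+324/4,.144)
print(h0,m0,p0,h1,m1,a(h0-m0),a(h0-p0),a(h1-m1),a(h1-p0))
print('chord',2*np.degrees(np.arcsin(min(1,np.linalg.norm(h1-h0)/.204))))
for z,n,uv in[(.127,'ring',(150+220/4,150+349/4))]:print(g(*uv,z))
E
```

```text
[0.50690168 0.06768882] [0.44792642 0.06666551] [0.40308978 0.06456036] [0.38572548 0.16521037] [0.40094113 0.07717505] 0.9940658918532088 1.7261344191554673 99.80588595655321 99.78840506456571
chord 99.36550131732292
[0.38452305 0.16549309]
```

```bash
python3 - <<'E'
from h import *
for t in ["powder_can","resin_bottle","plaster_model"]:
    r=regions_of(t,'top')
    if r: m=r[0]['mask'];ys,xs=np.nonzero(m);print(t,xs.mean().round(1),ys.mean().round(1))
print(get_state()['ft_force'],job.hand_in())
E
```

```text
powder_can 359.3 153.8
resin_bottle 205.4 236.5
plaster_model 145.3 237.3
the job is handed in; nothing more can be done
[ 0.18371254 -0.81147327  0.5636804 ] None
```

The pot stands open and the job is handed in, at about 24 s of the 67 s allowed.

**What I did**
- **Notch:** I spotted it in a brightened wrist-camera picture, at about −76° in the world frame. I confirmed it by touch in one go: the fingertip sank about 4 mm below the ring's top with no force. I did not feel along the whole arc.
- **Key:** I pressed it with about 10 N. It still pushed back with 6 N as I raised the finger, so the lid was following it up. Pictures afterwards showed the lid standing off the pot.
- **Swing:** I pushed the lid by its edge round the post until the force rose to about 20 N at the stop, then backed off and lifted clear.

**Last checks**
- **Lid angle:** the top camera gives about 98–99° (roughly 1.72 rad, against the 1.55 needed). An earlier estimate from the wrist camera, with only part of the arm in view, gave about 91.5° (1.60 rad). I trust the top view, where lid, hub and part of the arm could be seen.
- **Lift and key:** I did not measure the final lift or whether the key sprang back. I only saw the lid up, and the force at zero once the finger left the notch.
- **Denture:** it shows in the pot, but I had no picture of it before the lid opened to compare with.
- **Things round the pot:** the can and plaster model are within 1 pixel of where they were. The network's final report for the bottle was wrong: it gave a spot on the lid. I did not check the bottle's or tweezers' final places, but the hand stayed clear of both.
- **Robot:** the wrist force was under 1 N at hand-in, and the hand was clear of everything.

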